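# Comb conveyor rollers into a grooved tray

### The job

Take the rake out of its slotted rest and comb it across the grooves of the tray until all four loose rollers have settled, each lying down in a groove, parallel with the grooves. Move the rollers only with the rake, never with the gripper itself. Then put the rake back in its rest, every tine in a slot and the bar down on the rest, and leave the other things on the bench where they are.

Things in the scene. Friction and masses are not known exactly. Their poses are not given: they have to be found in the camera images.
- tray: fixed grey tray, 192 x 328 mm, walls 4 mm thick and 45 mm high. Eight straight grooves at 40 mm pitch, 184 mm long, 31 mm wide at the mouth and 22 mm deep, their sides 30 degrees from upright; flat ridges 9 mm wide between them, 25 mm above the bench. Origin: under its middle, at bench height; x along the grooves, y across; a ridge lies on y = 0, groove middles at y = -140, -100 ... +140 mm.
- roller1: loose conveyor idler roller, a smooth, lightly oiled steel tube 18 mm in diameter and 150 mm long with a 9 mm long, 8 mm thick journal at each end (168 mm over all), about 0.1 kg. Origin: its middle, on its axis; x along it. At the start it lies askew across the ridges of the tray. Settled in a groove its axis is 16 mm above the bench and its top 25 mm, level with the ridges; lying across the ridges its axis is at 34 mm.
- roller2: loose conveyor idler roller, a smooth, lightly oiled steel tube 18 mm in diameter and 150 mm long with a 9 mm long, 8 mm thick journal at each end (168 mm over all), about 0.1 kg. Origin: its middle, on its axis; x along it. At the start it lies askew across the ridges of the tray. Settled in a groove its axis is 16 mm above the bench and its top 25 mm, level with the ridges; lying across the ridges its axis is at 34 mm.
- roller3: loose conveyor idler roller, a smooth, lightly oiled steel tube 18 mm in diameter and 150 mm long with a 9 mm long, 8 mm thick journal at each end (168 mm over all), about 0.1 kg. Origin: its middle, on its axis; x along it. At the start it lies askew across the ridges of the tray. Settled in a groove its axis is 16 mm above the bench and its top 25 mm, level with the ridges; lying across the ridges its axis is at 34 mm.
- roller4: loose conveyor idler roller, a smooth, lightly oiled steel tube 18 mm in diameter and 150 mm long with a 9 mm long, 8 mm thick journal at each end (168 mm over all), about 0.1 kg. Origin: its middle, on its axis; x along it. At the start it lies askew across the ridges of the tray. Settled in a groove its axis is 16 mm above the bench and its top 25 mm, level with the ridges; lying across the ridges its axis is at 34 mm.
- rake: hand rake, about 0.3 kg: eight upright round-ended tines in a row, 8 mm thick, 50 mm long, at 22 mm pitch (162 mm over all), under a bar 174 x 30 x 16 mm with a wooden grip. The same from both sides. With its tips 3 to 7 mm above the ridges it pushes loose rollers along and passes over settled ones. Origin: middle of the row at the tips; x along the row, y the way it is drawn, z up.
- rake_grip (a point): middle of the rake's grip, 100 mm straight above the rake's origin: a flat-sided wooden block 110 mm long (along the rake's x), 24 mm thick (along its y) and 40 mm tall, clear all round; its underside is 80 mm above the tips.
- rake_rest: fixed grey slotted rest in which the rake stands at the start, 206 x 50 mm, 56 mm high: a row of eight slots along x at 22 mm pitch, each 15 mm along x and 18 mm along y. Parked, each tine hangs in a slot, the bar lies on the rest's top, the tips are 6 mm above the bench and the rake's origin and x are over the rest's; either way round will do. Origin: under its middle, at bench height.
- screw_bin: fixed blue bin of screws, 110 x 170 x 70 mm; a bystander; origin under its middle. It and the rake's rest stand one left and one right of the tray, either way about.
- fan: black square axial fan 119 x 119 x 25 mm, lying flat; a bystander; origin under its middle
- profile: offcut of aluminium extrusion 40 x 40 x 160 mm, lying, fixed; a bystander; origin under its middle, x along it
- foot: machine levelling foot, rubber disc 60 mm across with an upright 12 mm screw, 99 mm tall, fixed; a bystander; origin under its middle
- tape: roll of tape, 100 mm across, 48 mm tall, lying flat; a bystander; origin under its middle
- wrench: steel wrench 180 mm long lying on the bench; a bystander
- driver: screwdriver 200 mm long lying on the bench; a bystander
Mind the look-alikes: they are no part of the job. What is shaped like the roller4 but pink is not meant.

How it is judged:
By the outcome, as a careful person would: the job done as asked, in the order asked, and still so for the second after the job is handed in, with the robot touching nothing.
It also fails if it takes over 58 s, if anything falls off the work surface, if the arm or the gripper's body presses on something with over 40 N, if the wrist force passes 120 N, or if a joint passes its speed limit or range.

### The arm

A 6-joint arm with a two-finger parallel gripper is mounted at the origin on the work surface. World frame = base frame: x ahead of the robot, y to its left, z up, the work surface at z = 0. Lengths are in mm, angles in rad, forces in N, time in s.
With the tool pointing down it reaches from about 350 to 725 mm from the base axis. Payload 4.3 kg.
Tool frame: the origin (TCP) lies midway between the tips of the shut fingers; the grasp point (between the pads) lies ctrl.grip_depth behind it (ctrl.grip_depth is the distance from the TCP to the grasp point, in mm); z points along the fingers, y is the direction in which the jaws open and shut (so a half turn about z gives the same grasp; the last joint's range is limited). The gripper opens to 85 mm and grips with 20 to 120 N. Pads are 22 mm wide; open, the fingers measure 114 mm over their backs; the gripper's body (76 mm by 85 mm) begins 54 mm behind the grasp point. The pads swing forward as they close: fully open they stand 13 mm farther back than shut.
Start: joints at [1.09, 0.377, 0.081, 1.274, 0, 1.46], TCP at [208.367, 535.957, 231.329] pointing down, gripper open.
Joint ranges: [-2.72, 2.72], [-0.84, 1.66], [-1.02, 1.22], [-1.77, 2.12], [-1.37, 1.28], [-3.14, 3.14]. Speed limits (rad/s): [2.57, 2.57, 3.14, 3.14, 3.14, 3.14].

### API

Orientations are given as a rotation vector (axis times angle).
In Python, from station import ctrl, vision, order gives the robot as it stands. The module is installed in compiled form; this text tells all that it offers.
- The arm moves only by the tool drive_tool, never from a script. Its argument "moves" is a list that holds one entry, the list of rows, each a list of 7 numbers: the shift along the tool's x, y, z in m, then the turn, a rotation vector about the tool's x, y, z in degrees, then the opening, from 0 (shut) to 1 (fully open). In form: [[[tx, ty, tz, rx, ry, rz, jaw], ...]]. A call has 1 to 10 rows; each row is the pose to reach, as a shift and turn from the pose measured when the call began, along the tool's axes at that moment; what a row does not reach only later rows make up. A row lasts 1/10 s, in which the tool goes at most 50 mm and 8.59 degrees, less where a joint would pass 70% of its speed; a pose out of reach is approached as far as the arm can. A call with a gripper value outside its range is refused whole. The fingers move at their own pace and stop on an object; "grip_force" is the grip in N (left out, the last holds). Time passes only in rows, so rows that repeat a pose let the fingers close. It gives the time, the measured TCP pose, the force and the opening at its end, in the units of the state.
- ctrl.state(): the state, without advancing time (a new reading comes with each control period).
- vision.grab_frame(name): name is "scene" or "top"; returns the picture (384x512x3 uint8, blue, green, red); there is no depth.
- vision.get_calibration(name): a dict with "fx", "fy", "cx", "cy" (pixels), "R" (3x3) and "t" (3): a world point X has camera coordinates R X + t. Camera axes: x right, y down, z forward; pixel columns grow to the right and rows downward; lengths in mm; the calibration is good to about 2 mm. A picture is of the moment at which its call begins. get_calibration takes no time and is no camera call.
- order.sign_off(): hands the job in, once; it reports no verdict.
Trained networks look in the newest picture that a camera, given by its name, has taken for a name from the list of things; names that differ only in an ending like _2 or _b are one class to them, and where a whole thing is asked for, a point or a joint stands for the part that bears it (a point fixed in the world has none). Each returns a list of dicts, best first, with "conf" (0 to 1); they miss things now and then, are a little off and sometimes report something else, mostly with a low value. They report only what shows in the picture. A call takes as long as a camera call. They do not tell look-alikes from the thing itself.
- vision.silhouettes(camera, query): "region" (384x512 bool, what is visible of it) and "rect" ([left, top, right, bottom] in pixels, round what is visible of it).
The state is a dict: "clock": time; "q": joint angles; "joint_vel": joint speeds; "effort": joint torques, N m; "eef_pos": TCP position; "orientation": TCP orientation; "contact_force": force on the tool from outside, world axes, zero at the start; "torque": the same for the moment, N m; "gripper_width": finger opening in mm.
Only numpy, scipy, OpenCV 4.12 (cv2) and the standard library are available. Lean on these libraries where they do the work, as an engineer would, in place of code of your own. Each camera call takes 0.05 s, during which the arm holds its last target.

## Working session

There is one attempt and no reset: what is moved stays moved. The work goes in short steps, Python scripts to look and compute and a tool call to move; the robot and the scene stay as the last step left them, time stands still between calls to the robot, and variables do not carry over. Pictures are saved under pics/ and viewed, and the job is handed in when it is done.

Besides the shell and the picture viewer there is one more tool, called as name([rows], argument=value, ...), one row to a line, values as JSON. drive_tool: Moves the arm, as the interface text tells. Its arguments: {"type":"object","properties":{"moves":{"type":"array","items":{"type":"array","items":{"type":"array","items":{"type":"number"}}}},"grip_force":{"type":"number"}},"required":["moves"]}

```bash
mkdir -p pics; python3 - <<'E'
from station import ctrl, vision
import cv2, numpy as np
print(ctrl.state(), ctrl.grip_depth)
for n in("top","scene"):
    im=vision.grab_frame(n); cv2.imwrite(f"pics/{n}0.png",cv2.resize(im,(800,600),interpolation=cv2.INTER_CUBIC))
    cv2.imwrite(f"pics/raw_{n}0.png",im)
    print(n,vision.get_calibration(n))
E
```

```text
{'clock': 0.0, 'q': array([ 1.08969980e+00,  3.78060417e-01,  7.96566900e-02,  1.27437493e+00,
       -2.18118062e-05,  1.46050789e+00]), 'joint_vel': array([ 7.29505799e-04, -1.59152014e-03, -1.30137658e-04, -3.91268568e-07,
        7.80476975e-07,  1.64892081e-04]), 'effort': array([-3.77961242e-04, -4.63602555e+01,  2.69875842e+01,  2.07887072e-02,
       -2.16547778e-04, -5.80223656e-06]), 'eef_pos': array([208.06271071, 535.35930809, 230.37428547]), 'orientation': array([-5.79029781e-01, -3.08720292e+00,  2.98815629e-03]), 'contact_force': array([ 0.05915037,  0.19171431, -0.23705658]), 'torque': array([-0.01652774,  0.05311085, -0.03166017]), 'gripper_width': 85.31385179191162} 18.700000000000003
top {'fx': 495.5468306155626, 'fy': 495.5468306155626, 'cx': 253.84515040352335, 'cy': 190.41444322966777, 'R': array([[-0.01588461, -0.99985895,  0.00545494],
       [-0.99449274,  0.01523364, -0.1036925 ],
       [ 0.10359477, -0.00707201, -0.99459444]]), 't': array([  22.01670926,  552.60026081, 1351.32014123])}
scene {'fx': 366.58798981047914, 'fy': 366.58798981047914, 'cx': 258.51850703351414, 'cy': 193.80281504695674, 'R': array([[-0.67407143,  0.73825032, -0.02478254],
       [ 0.39915522,  0.33581474, -0.85317265],
       [-0.62153264, -0.58499138, -0.52103959]]), 't': array([ 368.1763222 , -128.7342743 , 1567.26322278])}
```

View pics/top0.png

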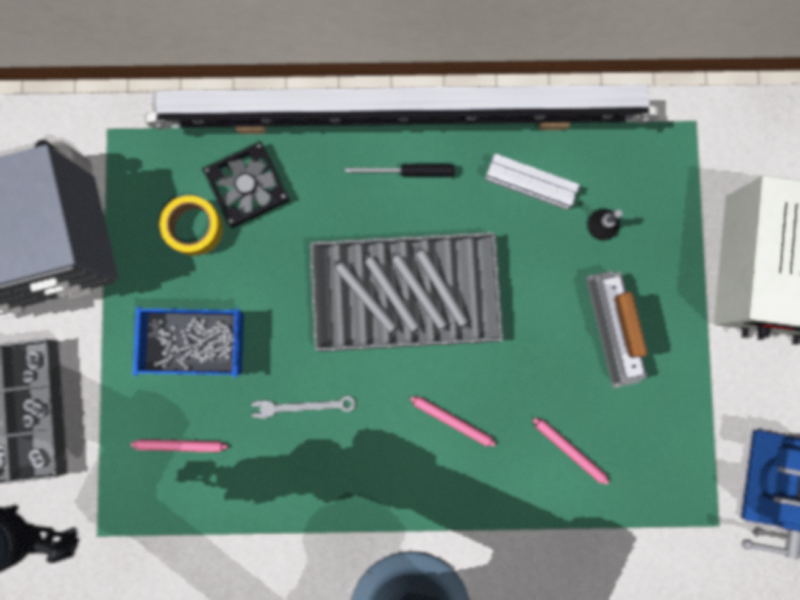

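View pics/scene0.png

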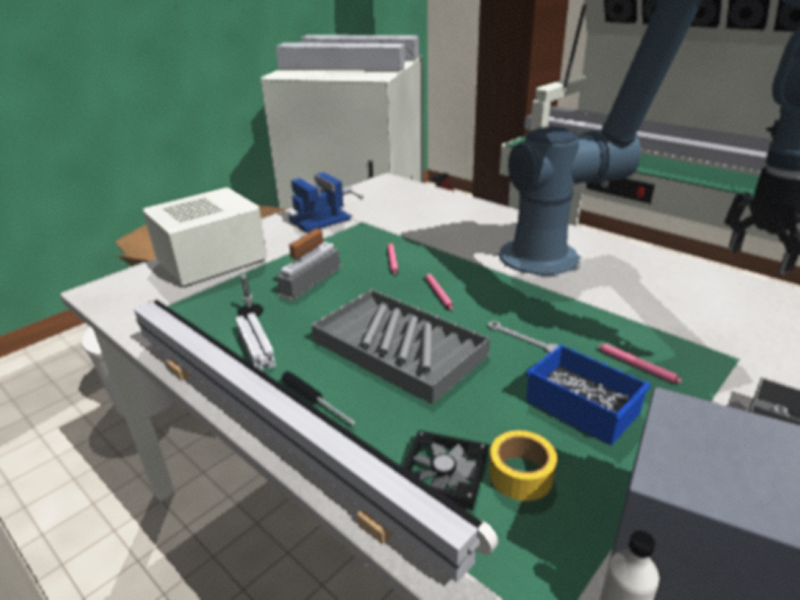

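```bash
cat > h.py <<'E'
from station import ctrl, vision
import cv2, numpy as np
from scipy.optimize import minimize
from scipy.spatial.transform import Rotation as Rot
cal={n:vision.get_calibration(n) for n in("top","scene")}
def proj(n,X):
    c=cal[n];p=np.atleast_2d(X)@c["R"].T+c["t"]
    return np.c_[p[:,0]/p[:,2]*c["fx"]+c["cx"],p[:,1]/p[:,2]*c["fy"]+c["cy"]]
def back(n,uv,z):
    c=cal[n];uv=np.atleast_2d(uv).astype(float)
    d=np.c_[(uv[:,0]-c["cx"])/c["fx"],(uv[:,1]-c["cy"])/c["fy"],np.ones(len(uv))]@c["R"]
    o=-c["R"].T@c["t"]; s=(z-o[2])/d[:,2]
    return o+d*s[:,None]
def box(lx,ly,z0,z1,x0=0,y0=0):
    return np.array([[x0+a*lx/2,y0+b*ly/2,z] for a in(-1,1) for b in(-1,1) for z in(z0,z1)])
def place(B,p):
    c,s=np.cos(p[2]),np.sin(p[2]);o=B.copy()
    o[:,0]=c*B[:,0]-s*B[:,1]+p[0];o[:,1]=s*B[:,0]+c*B[:,1]+p[1];return o
S=4
def render(n,boxes,p):
    m=np.zeros((384*S,512*S),np.uint8)
    for B in boxes:
        h=cv2.convexHull(((proj(n,place(B,p))+.5)*S).astype(np.float32)).astype(np.int32)
        cv2.fillConvexPoly(m,h,1)
    return m
def fit(masks,boxes,p0):
    M={n:cv2.resize(m.astype(np.uint8),None,fx=S,fy=S,interpolation=0) for n,m in masks.items()}
    def cost(v):
        c=0
        for n in M:
            r=render(n,boxes,v); c+=1-(r&M[n]).sum()/(r|M[n]).sum()
        return c
    p0=np.array(p0,float)
    sim=np.vstack([p0,p0+[15,0,0],p0+[0,15,0],p0+[0,0,.15]])
    r=minimize(cost,p0,method="Nelder-Mead",options=dict(initial_simplex=sim,xatol=.05,fatol=1e-5,maxiter=400))
    sim=np.vstack([r.x,r.x+[4,0,0],r.x+[0,4,0],r.x+[0,0,.04]])
    r=minimize(cost,r.x,method="Nelder-Mead",options=dict(initial_simplex=sim,xatol=.05,fatol=1e-5,maxiter=400))
    return r.x,r.fun
E
python3 - <<'E'
from h import *
ims={}
for n in("top","scene"):
    im=vision.grab_frame(n);ims[n]=im
    for q in("tray","roller1","rake","rake_rest"):
        d=vision.silhouettes(n,q)
        for i,e in enumerate(d):
            print(n,q,i,round(e["conf"],2),e["rect"],e["region"].sum())
        np.save(f"m_{n}_{q}.npy",np.array([e["region"] for e in d]))
E
```

```text
top tray 0 0.9 [196.6, 150.6, 321.5, 223.5] 6597
top roller1 0 0.95 [87.2, 285.0, 140.5, 290.5] 302
top roller1 1 0.87 [260.2, 256.0, 314.4, 286.2] 375
top roller1 2 0.8 [219.6, 166.9, 249.8, 211.2] 320
top roller1 3 0.75 [343.5, 267.5, 387.3, 311.3] 376
top roller1 4 0.68 [233.7, 167.7, 263.1, 213.2] 340
top roller1 5 0.55 [265.6, 159.3, 297.5, 208.7] 337
top roller1 6 0.24 [383.3, 176.3, 411.3, 242.2] 949
top rake 0 0.62 [384.8, 177.9, 412.6, 241.2] 999
top rake_rest 0 0.63 [376.5, 171.5, 415.2, 250.6] 727
scene tray 0 0.71 [200.0, 188.0, 315.0, 257.1] 4168
scene tray 1 0.38 [153.5, 203.4, 176.7, 235.5] 488
scene tray 2 0.36 [254.1, 200.0, 269.0, 235.1] 173
scene roller1 0 0.71 [244.8, 195.9, 257.7, 225.9] 162
scene roller1 1 0.69 [269.3, 203.5, 278.3, 238.3] 235
scene roller1 2 0.65 [227.7, 193.2, 248.4, 224.5] 159
scene roller1 3 0.64 [247.3, 157.8, 255.9, 174.6] 85
scene roller1 4 0.56 [384.7, 217.2, 432.9, 243.5] 290
scene roller1 5 0.49 [254.9, 202.5, 269.1, 233.7] 175
scene roller1 6 0.43 [271.3, 176.1, 290.1, 196.1] 136
scene rake 0 0.97 [181.2, 148.0, 208.9, 180.5] 466
scene rake_rest 0 0.84 [177.7, 159.5, 219.5, 193.1] 605
```

```bash
cat > fit0.py <<'E'
from h import *
L=lambda n,q:np.load(f"m_{n}_{q}.npy")
def fill(m):
    m=m.astype(np.uint8);cs,_=cv2.findContours(m,0,2)
    return cv2.convexHull(max(cs,key=cv2.contourArea))
def hull(m):
    o=np.zeros(m.shape,np.uint8);cv2.fillConvexPoly(o,cv2.convexHull(np.argwhere(m)[:,::-1].astype(np.int32)),1);return o
mt={n:hull(L(n,"tray")[0]) for n in cal}
c=back("top",[259,187],20)[0]
tr=[box(192,328,0,45)]
for k in(mt,{"top":mt["top"]}): print("tray",fit(k,tr,[c[0],c[1],0]))
mr={n:(L(n,"rake")[0]|L(n,"rake_rest")[0]) for n in cal}
R=[box(206,50,0,56),box(174,30,56,72),box(110,24,86,126)]
c=back("top",[396,211],50)[0]
for k in(mr,{"top":mr["top"]},{"scene":mr["scene"]}):
  for a in(0.15,-.15): print("rest",fit(k,R,[c[0],c[1],a]))
E
python3 fit0.py
```

```text
tray (array([ 5.63124359e+02, -9.47107842e-01,  3.75428336e-02]), np.float64(0.0474996241868505))
tray (array([ 5.63259680e+02, -1.12154757e+00,  3.64542524e-02]), np.float64(0.01410242188944355))
rest (array([ 4.92857712e+02, -3.74464907e+02,  2.19178195e-01]), np.float64(0.2458915658937536))
rest (array([ 4.94101705e+02, -3.73984711e+02,  2.30620649e-01]), np.float64(0.2460673553269107))
rest (array([ 4.93039364e+02, -3.74355278e+02,  1.81669129e-01]), np.float64(0.12741239207719657))
rest (array([ 4.95207789e+02, -3.72561996e+02,  1.82409822e-01]), np.float64(0.12662492451450913))
rest (array([ 4.90703325e+02, -3.77136777e+02,  2.96259128e-01]), np.float64(0.09512748487467593))
rest (array([ 4.92674506e+02, -3.77118157e+02,  2.88008181e-01]), np.float64(0.09516656831715031))
```

```bash
cat > ov.py <<'E'
from h import *
import sys
def overlay(n,im,parts,crop,k,out):
    u0,v0,u1,v1=crop
    a=cv2.resize(im[v0:v1,u0:u1],None,fx=k,fy=k,interpolation=cv2.INTER_CUBIC); b=a.copy()
    for B,p,col in parts:
        q=(proj(n,place(B,p))-[u0,v0]+.5)*k
        for i in range(8):
            for j in range(i):
                if np.sum(np.abs(np.sign(B[i]-B[j])))==1: cv2.line(b,tuple(int(t) for t in q[i]),tuple(int(t) for t in q[j]),col,1)
    cv2.imwrite(out,np.hstack([a,b]) if a.shape[1]*2<=800 else b)
E
python3 - <<'E'
from ov import *
p=[494,-374,.2]
R=[(box(206,50,0,56),p,(0,255,255)),(box(174,30,56,72),p,(255,0,255)),(box(110,24,86,126),p,(255,255,0))]
for n,c in(("top",(366,165,426,255)),("scene",(170,140,230,200))):
    im=cv2.imread(f"pics/raw_{n}0.png"); overlay(n,im,R,c,6,f"pics/ov_{n}1.png")
t=[563.2,-1,.037]
T=[(box(192,328,0,45),t,(0,255,255))]+[(box(184,9,25,25.01,0,y),t,(255,0,255)) for y in range(-120,121,40)]
overlay("top",cv2.imread("pics/raw_top0.png"),T,(190,140,330,230),5,"pics/ov_tray.png")
E
```

```text
(no output)
```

View pics/ov_top1.png

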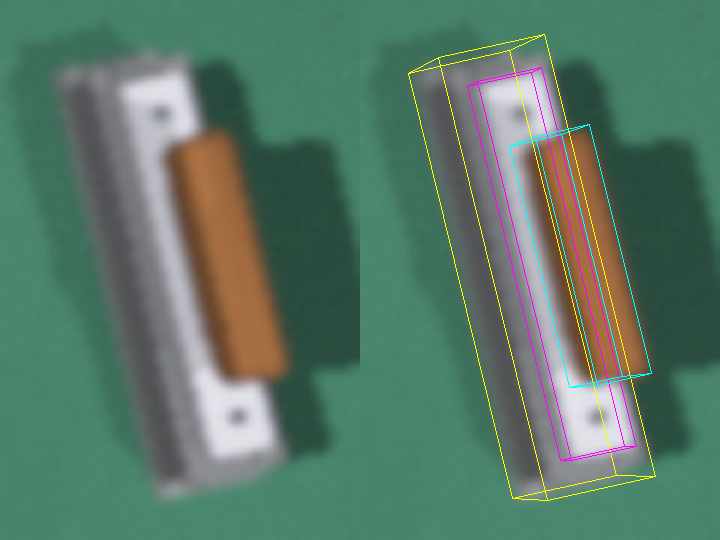

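View pics/ov_scene1.png

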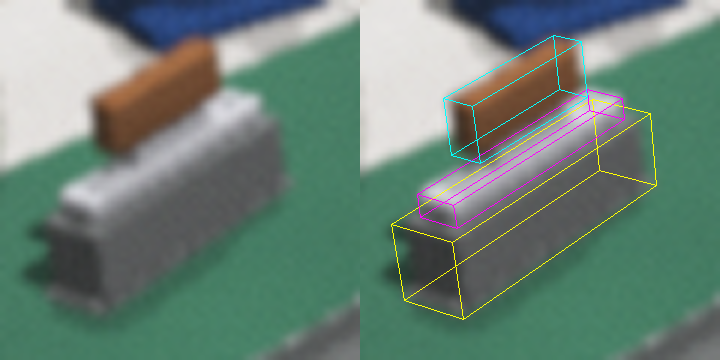

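View pics/ov_tray.png

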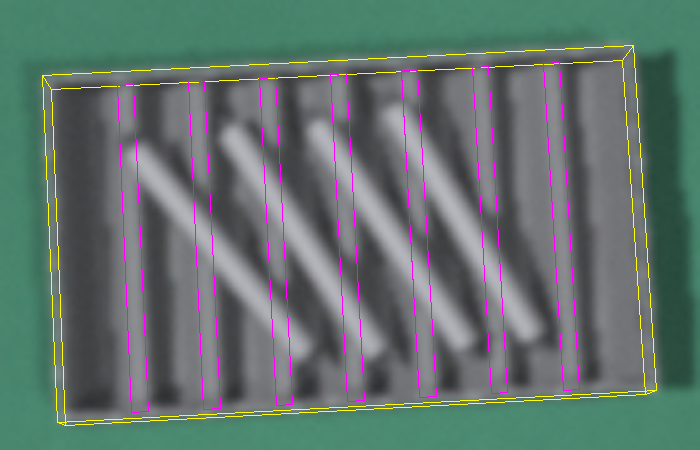

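```bash
cat > rest.py <<'E'
from ov import *
def wood(im,crop):
    hsv=cv2.cvtColor(im,cv2.COLOR_BGR2HSV);m=((hsv[...,0]<22)|(hsv[...,0]>172))&(hsv[...,1]>80)
    o=np.zeros(m.shape,bool);u0,v0,u1,v1=crop;o[v0:v1,u0:u1]=m[v0:v1,u0:u1];return o
cr={"top":(366,165,426,255),"scene":(177,140,210,168)}
if __name__=="__main__":
    ims={n:cv2.imread(f"pics/raw_{n}0.png") for n in cal}
    W={n:wood(ims[n],cr[n]) for n in cal}
    for n in W: print(n,W[n].sum())
    G=[box(110,24,86,126)]
    for k in(W,{"top":W["top"]},{"scene":W["scene"]}): print("grip",fit(k,G,[494,-374,.2]))
    # whole rest: not green (non-green) in both
    N={}
    for n in cal:
        hsv=cv2.cvtColor(ims[n],cv2.COLOR_BGR2HSV)
        m=~((hsv[...,0]>60)&(hsv[...,0]<100)&(hsv[...,1]>70))
        m=m.astype(np.uint8);u0,v0,u1,v1=(366,165,426,255) if n=="top" else (170,140,222,196)
        o=np.zeros_like(m);o[v0:v1,u0:u1]=m[v0:v1,u0:u1];N[n]=o;print(o.sum())
    R=[box(206,50,0,56),box(174,30,56,72),box(110,24,86,126)]
    print("rest",fit({"top":N["top"]},R,[494,-374,.2]))
    cv2.imwrite("pics/N.png",np.vstack([N["top"][165:255,360:440],N["scene"][130:210,160:240]])*255)
E
python3 rest.py
```

```text
top 469
scene 205
grip (array([ 4.93008246e+02, -3.78667477e+02,  2.99417306e-01]), np.float64(0.5185301479226148))
grip (array([ 4.95146894e+02, -3.78060895e+02,  2.15241229e-01]), np.float64(0.21752738654147108))
grip (array([ 4.86189995e+02, -3.81623150e+02,  3.81276361e-01]), np.float64(0.2465848576059273))
1931
1933
rest (array([ 4.95031804e+02, -3.75339059e+02,  1.93266817e-01]), np.float64(0.05508803527621653))
```

```bash
python3 - <<'E'
from ov import *
P=back("top",np.array([[162,115],[237.5,417]])/6+[366-.5,165-.5],72)
print(P,P.mean(0),np.arctan2(*(P[0]-P[1])[[1,0]]))
# white bar ends
Q=back("top",np.array([[121,85],[184,72],[213,458],[274,444]])/6+[365.5,164.5],72); print(Q,Q.mean(0),(Q[:2].mean(0)-Q[2:].mean(0)))
# rest top corners: left edge
Q=back("top",np.array([[57,75],[160,497]])/6+[365.5,164.5],56); d=Q[0]-Q[1];print(Q,np.hypot(*d[:2]),np.arctan2(d[1],d[0]))
p=[493.5,-375.5,.213]
R=[(box(206,50,0,56),p,(0,255,255)),(box(174,30,56,72),p,(255,0,255)),(box(110,24,86,126),p,(255,255,0))]
for n,c in(("top",(366,165,426,255)),("scene",(170,140,230,200))):
    im=cv2.imread(f"pics/raw_{n}0.png"); overlay(n,im,R,c,6,f"pics/ov_{n}2.png")
E
```

```text
[[ 560.96714266 -361.59283645   72.        ]
 [ 424.87538282 -389.22789064   72.        ]] [ 492.92126274 -375.41036354   72.        ] 0.20033797360590105
[[ 574.87203077 -343.67752285   72.        ]
 [ 580.35227814 -372.41881676   72.        ]
 [ 406.86280988 -377.43096757   72.        ]
 [ 412.63511265 -404.95224953   72.        ]] [ 493.68055786 -374.61988918   72.        ] [167.86319319  33.14343875   0.        ]
[[ 581.90375227 -319.01911999   56.        ]
 [ 389.7489982  -357.54112223   56.        ]] 195.97804510919468 0.19785113778189167
```

View pics/ov_top2.png

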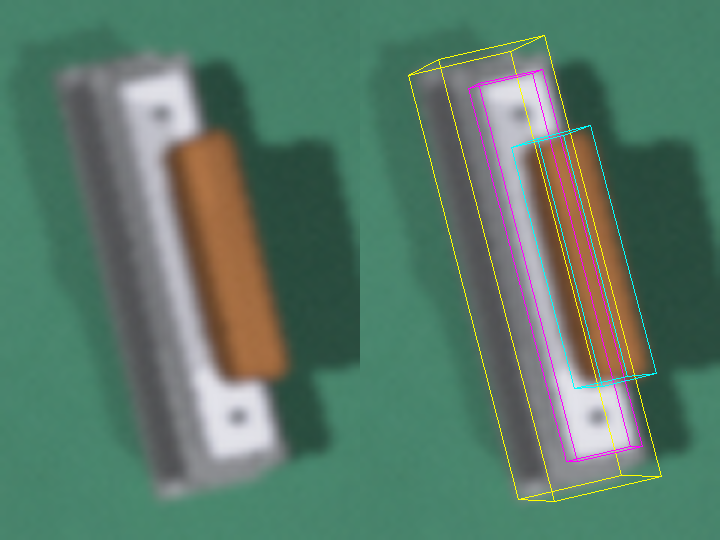

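View pics/ov_scene2.png

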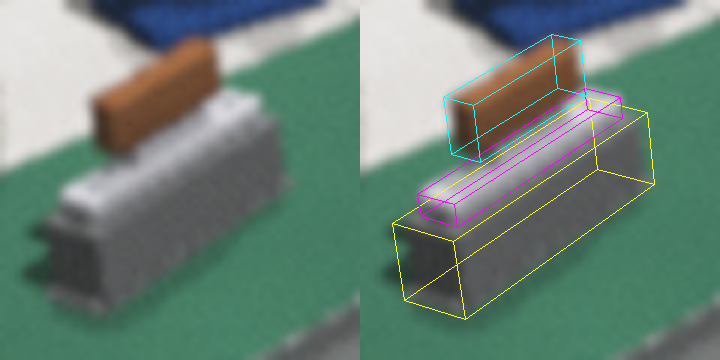

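```bash
cat > go.py <<'E'
from h import *
def goal(x,y,z,yaw,st=None):
    """yaw = world direction of tool y axis line (mod pi)"""
    st=st or ctrl.state(); R0=Rot.from_rotvec(st["orientation"])
    best=None
    for k in(0,1):
        a=yaw+k*np.pi; ty=np.array([np.cos(a),np.sin(a),0]); tz=np.array([0,0,-1.]); tx=np.cross(ty,tz)
        Rg=Rot.from_matrix(np.c_[tx,ty,tz]); d=(R0.inv()*Rg).as_rotvec(degrees=True)
        if best is None or np.linalg.norm(d)<np.linalg.norm(best): best=d
    return R0.inv().apply((np.array([x,y,z])-st["eef_pos"])/1000),best
def rel(*g):
    t,r=goal(*g); print([round(float(v),4) for v in t],[round(float(v),2) for v in r])
def show():
    s=ctrl.state();R=Rot.from_rotvec(s["orientation"]).as_matrix()
    print(round(s["clock"],2),s["eef_pos"].round(1),"yaw_y",round(np.arctan2(R[1,1],R[0,1]),3),"tz",R[:,2].round(3),"F",s["contact_force"].round(1),"T",s["torque"].round(2),"w",round(s["gripper_width"],1),"q",s["q"].round(2))
E
python3 - <<'E'
from go import *
show()
rel(450,250,230,.2+np.pi/2); rel(520,-20,230,.2+np.pi/2); rel(493.5,-375,200,.2+np.pi/2)
E
```

```text
0.6 [208.4 536.  231.3] yaw_y 1.2 tz [ 0.  0. -1.] F [-0.  -0.2 -0.4] T [-0.02  0.01 -0.  ] w 85.7 q [1.09 0.38 0.08 1.27 0.   1.46]
[-0.3288, -0.179, 0.0013] [0.01, 0.0, -32.7]
[-0.4919, -0.4053, 0.0013] [0.01, 0.0, -32.7]
[-0.5959, -0.7457, 0.0312] [0.01, 0.0, -32.7]
```

drive_tool([
  [[-0.3288,-0.179,0.0,0,0,-8,1],[-0.3288,-0.179,0.0,0,0,-16,1],[-0.3288,-0.179,0.0,0,0,-24,1],[-0.3288,-0.179,0.0,0,0,-30,1],[-0.3288,-0.179,0.0,0,0,-32.7,1],[-0.3288,-0.179,0.0,0,0,-32.7,1],[-0.3288,-0.179,0.0,0,0,-32.7,1],[-0.42,-0.32,0,0,0,-32.7,1],[-0.4919,-0.4053,0,0,0,-32.7,1],[-0.4919,-0.4053,0,0,0,-32.7,1]],
])

```text
clock: 1.6
eef_pos: [473.5, 128.9, 231.5]
orientation: [-0.314, 3.125, 0.0]
contact_force: [1.1, -0.3, 0.2]
gripper_width: 85.4
```

```bash
python3 - <<'E'
from go import *
show()
rel(493.5,-375.4,180,.2+np.pi/2)
E
```

```text
1.6 [473.5 128.9 231.5] yaw_y 1.771 tz [ 0.001  0.    -1.   ] F [ 1.1 -0.3  0.2] T [ 0.03 -0.1  -0.04] w 85.4 q [ 0.14  0.21 -0.15  1.21  0.   -0.06]
[0.0806, -0.4982, 0.0514] [0.01, 0.04, -0.0]
```

drive_tool([
  [[0.03,-0.25,0.0,0,0,0,1],[0.03,-0.25,0.0,0,0,0,1],[0.03,-0.25,0.0,0,0,0,1],[0.03,-0.25,0.0,0,0,0,1],[0.0806,-0.4982,0.02,0,0,0,1],[0.0806,-0.4982,0.02,0,0,0,1],[0.0806,-0.4982,0.02,0,0,0,1],[0.0806,-0.4982,0.02,0,0,0,1],[0.0806,-0.4982,0.0414,0,0,0,1],[0.0806,-0.4982,0.0414,0,0,0,1]],
])

```text
clock: 2.6
eef_pos: [493.4, -367.2, 192.9]
orientation: [-0.313, 3.124, -0.001]
contact_force: [1.4, 0.8, 0.3]
gripper_width: 85.3
```

```bash
python3 - <<'E'
from go import *
show()
rel(493.5,-375.4,87.5,.2+np.pi/2)
E
```

```text
2.6 [ 493.4 -367.2  192.9] yaw_y 1.77 tz [ 0.002 -0.001 -1.   ] F [1.4 0.8 0.3] T [-0.01 -0.04  0.  ] w 85.3 q [-0.74  0.47  0.12  1.22  0.   -0.94]
[0.0017, -0.008, 0.1054] [-0.06, 0.11, -0.02]
```

drive_tool([
  [[0.0017,-0.008,0.01,0,0,0,1],[0.0017,-0.008,0.03,0,0,0,1],[0.0017,-0.008,0.055,0,0,0,1],[0.0017,-0.008,0.08,0,0,0,1],[0.0017,-0.008,0.096,0,0,0,1],[0.0017,-0.008,0.1054,0,0,0,1],[0.0017,-0.008,0.1054,0,0,0,1],[0.0017,-0.008,0.1054,0,0,0,1]],
])

```text
clock: 3.4
eef_pos: [493.9, -375.4, 88.3]
orientation: [-0.313, 3.123, -0.002]
contact_force: [-0.2, 0.6, 0.6]
gripper_width: 85.5
```

```bash
python3 - <<'E'
from go import *
show()
rel(493.5,-375.4,87.5,.2+np.pi/2)
for n in("top","scene"):
    im=vision.grab_frame(n)
    c=(350,150,450,270) if n=="top" else (140,90,260,210)
    cv2.imwrite(f"pics/g_{n}.png",cv2.resize(im[c[1]:c[3],c[0]:c[2]],None,fx=5,fy=5,interpolation=2))
E
```

```text
3.4 [ 493.9 -375.4   88.3] yaw_y 1.771 tz [ 0.003 -0.001 -1.   ] F [-0.2  0.6  0.6] T [-0.01 -0.05  0.  ] w 85.5 q [-0.75  0.54 -0.04  0.99  0.   -0.95]
[0.0004, 0.0001, 0.0008] [-0.1, 0.14, -0.01]
```

View pics/g_top.png

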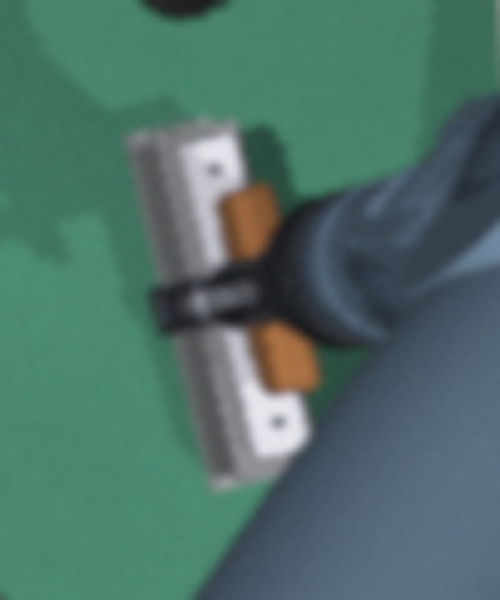

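View pics/g_scene.png

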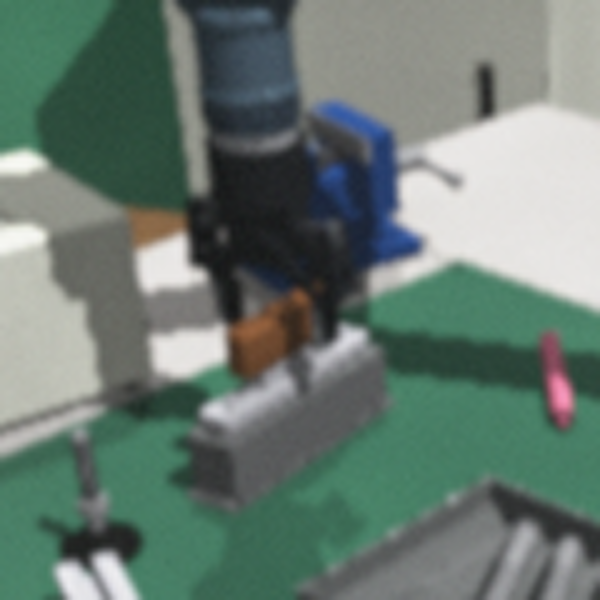

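The fingers straddle the orange grip, about mid-block (crop 255,290 in the top view), so I'm closing now.

drive_tool([
  [[0,0,0,0,0,0,0.45],[0,0,0,0,0,0,0.35],[0,0,0,0,0,0,0.25],[0,0,0,0,0,0,0.1],[0,0,0,0,0,0,0],[0,0,0,0,0,0,0],[0,0,0,0,0,0,0]],
], grip_force=90)

```text
clock: 4.2
eef_pos: [494.4, -375.9, 89.1]
orientation: [-0.313, 3.122, -0.004]
contact_force: [-0.5, 0.7, 2.5]
gripper_width: 23.0
```

```bash
python3 - <<'E'
from go import *
show()
E
```

```text
4.2 [ 494.4 -375.9   89.1] yaw_y 1.771 tz [ 0.004 -0.002 -1.   ] F [-0.5  0.7  2.5] T [0.25 0.01 0.04] w 23.0 q [-0.75  0.54 -0.04  0.99  0.   -0.95]
```

```bash
python3 - <<'E'
from go import *
rel(494.4,-375.9,172,1.771);rel(568.6,-147,172,1.608);rel(568.6,-147,113.3,1.608)
E
```

```text
[-0.0003, -0.0003, -0.0829] [-0.16, 0.2, -0.02]
[-0.1184, 0.2093, -0.0831] [-0.15, 0.21, 9.32]
[-0.1182, 0.2095, -0.0244] [-0.15, 0.21, 9.32]
```

drive_tool([
  [[0,0,-0.01,0,0,0,0],[0,0,-0.04,0,0,0,0],[0,0,-0.083,0,0,0,0],[-0.0003,-0.0003,-0.0829,0,0,0,0],[-0.03,0.05,-0.083,0,0,2,0],[-0.06,0.1,-0.083,0,0,6,0],[-0.09,0.15,-0.083,0,0,9,0],[-0.1184,0.2093,-0.083,0,0,9.3,0],[-0.1184,0.2093,-0.083,-0.15,0.2,9.3,0],[-0.1184,0.2093,-0.083,-0.15,0.2,9.3,0]],
])

```text
clock: 5.2
eef_pos: [568.9, -141.7, 171.2]
orientation: [0.07, -3.14, -0.005]
contact_force: [-0.6, -1.1, -2.3]
gripper_width: 23.0
```

```bash
python3 - <<'E'
from go import *
show()
rel(568.6,-147,113.3,1.608)
for n in("scene","top"):
    im=vision.grab_frame(n)
    c=(130,100,290,220) if n=="scene" else (190,110,350,240)
    cv2.imwrite(f"pics/h_{n}.png",cv2.resize(im[c[1]:c[3],c[0]:c[2]],None,fx=4,fy=4,interpolation=2))
E
```

```text
5.2 [ 568.9 -141.7  171.2] yaw_y 1.615 tz [-0.001  0.003 -1.   ] F [-0.6 -1.1 -2.3] T [-0.05 -0.01  0.04] w 23.0 q [-0.35  0.42 -0.01  1.14  0.   -0.4 ]
[0.0005, -0.0055, 0.0579] [0.17, -0.05, 0.41]
```

View pics/h_scene.png

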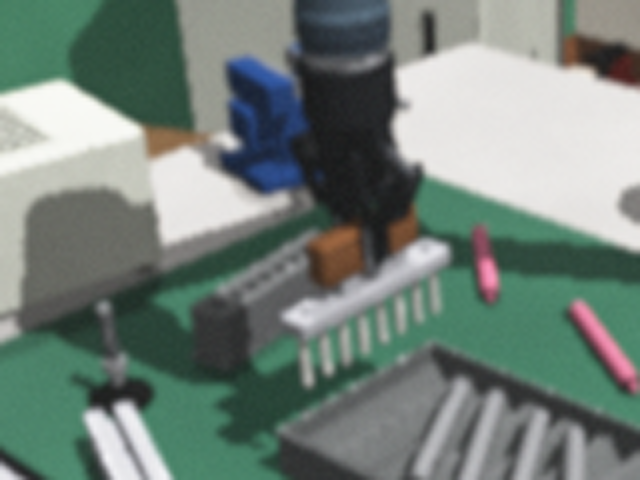

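View pics/h_top.png

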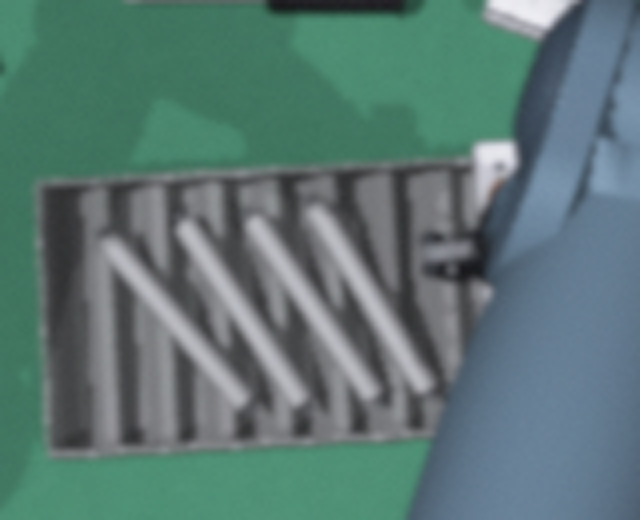

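```bash
python3 - <<'E'
from go import *
print(back("top",[[190+478/4,110+147/4],[190+516/4,110+145/4]],154))
E
```

```text
[[ 649.82043832 -129.71165818  154.        ]
 [ 650.75668824 -154.04293342  154.        ]]
```

drive_tool([
  [[0.0005,-0.0055,0.01,0.1,0,0.4,0],[0.0005,-0.0055,0.03,0.1,0,0.4,0],[0.0005,-0.0055,0.045,0.1,0,0.4,0],[0.0005,-0.0055,0.0575,0.1,0,0.4,0],[0.0005,-0.0055,0.0575,0.1,0,0.4,0]],
])

```text
clock: 5.8
eef_pos: [565.8, -152.3, 111.1]
orientation: [0.048, -3.136, 0.001]
contact_force: [-1.4, 0.2, -2.4]
gripper_width: 23.0
```

```bash
python3 - <<'E'
from go import *
show()
def T(y): return 563.2-.037*y,-1+y
for y in(-70,140,150): rel(*T(y),113.5,1.608)
E
```

```text
5.8 [ 565.8 -152.3  111.1] yaw_y 1.601 tz [-0.006 -0.    -1.   ] F [-1.4  0.2 -2.4] T [ 0.05  0.04 -0.  ] w 23.0 q [-0.37  0.46 -0.11  1.01 -0.   -0.4 ]
[-0.0025, 0.0813, -0.0025] [-0.02, -0.33, -0.38]
[-0.0011, 0.2914, -0.0025] [-0.02, -0.33, -0.38]
[-0.0011, 0.3014, -0.0025] [-0.02, -0.33, -0.38]
```

drive_tool([
  [[-0.005,0.004,-0.0022,0,-0.3,-0.4,0],[-0.005,0.01,-0.0022,0,-0.3,-0.4,0],[-0.005,0.018,-0.0022,0,-0.3,-0.4,0],[-0.005,0.026,-0.0022,0,-0.3,-0.4,0],[-0.005,0.034,-0.0022,0,-0.3,-0.4,0],[-0.005,0.042,-0.0022,0,-0.3,-0.4,0],[-0.005,0.05,-0.0022,0,-0.3,-0.4,0],[-0.005,0.058,-0.0022,0,-0.3,-0.4,0],[-0.005,0.066,-0.0022,0,-0.3,-0.4,0],[-0.005,0.074,-0.0022,0,-0.3,-0.4,0]],
])

```text
clock: 6.8
eef_pos: [568.4, -77.4, 113.2]
orientation: [0.059, -3.14, 0.0]
contact_force: [-0.5, -1.2, -3.2]
gripper_width: 22.9
```

```bash
cat >> go.py <<'E'
def T(y,dx=2.5): return 563.2+dx-.037*y,-1+y
def pic(tag):
    o=[]
    for n in("scene","top"):
        im=vision.grab_frame(n)
        c=(180,130,340,270) if n=="scene" else (190,120,350,240)
        o.append(cv2.resize(im[c[1]:c[3],c[0]:c[2]],None,fx=4,fy=4,interpolation=2))
    b=np.zeros((560,640,3),np.uint8)
    cv2.imwrite(f"pics/{tag}_s.png",o[0]);cv2.imwrite(f"pics/{tag}_t.png",o[1])
E
python3 - <<'E'
from go import *
show()
pic("s1")
rel(*T(0),113.5,1.608)
E
```

```text
6.8 [568.4 -77.4 113.2] yaw_y 1.608 tz [-0.001 -0.    -1.   ] F [-0.5 -1.2 -3.2] T [-0.   -0.06  0.  ] w 22.9 q [-0.25  0.43 -0.15  0.99 -0.   -0.28]
[-0.0003, 0.076, -0.0003] [0.01, -0.04, 0.1]
```

View pics/s1_s.png

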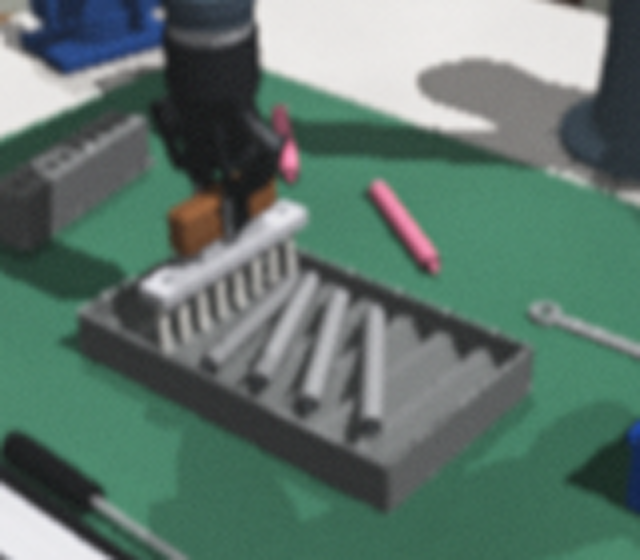

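View pics/s1_t.png

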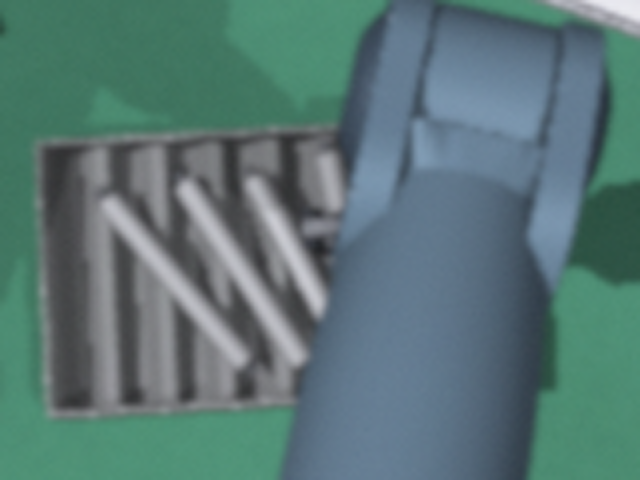

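R4 is turning parallel ahead of the tines (scene crop about 260,320), so I'm continuing.

drive_tool([
  [[-0.0003,0.006,-0.0003,0,0,0,0],[-0.0003,0.012,-0.0003,0,0,0,0],[-0.0003,0.018,-0.0003,0,0,0,0],[-0.0003,0.024,-0.0003,0,0,0,0],[-0.0003,0.03,-0.0003,0,0,0,0],[-0.0003,0.036,-0.0003,0,0,0,0],[-0.0003,0.042,-0.0003,0,0,0,0],[-0.0003,0.048,-0.0003,0,0,0,0],[-0.0003,0.054,-0.0003,0,0,0,0],[-0.0003,0.06,-0.0003,0,0,0,0]],
])

```text
clock: 7.9
eef_pos: [566.3, -16.5, 113.5]
orientation: [0.061, -3.14, -0.0]
contact_force: [0.4, 0.3, -2.9]
gripper_width: 22.9
```

```bash
python3 - <<'E'
from go import *
show()
pic("s2")
rel(*T(100),113.5,1.608)
E
```

```text
7.9 [566.3 -16.5 113.5] yaw_y 1.61 tz [-0.001  0.    -1.   ] F [ 0.4  0.3 -2.9] T [-0.02 -0.03  0.02] w 22.9 q [-0.14  0.42 -0.17  0.98  0.   -0.18]
[-0.0004, 0.1152, 0.0] [0.03, -0.05, 0.16]
```

View pics/s2_s.png

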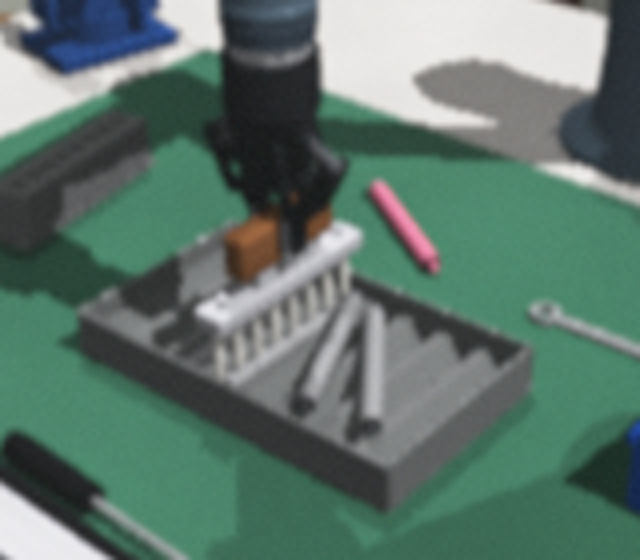

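View pics/s2_t.png

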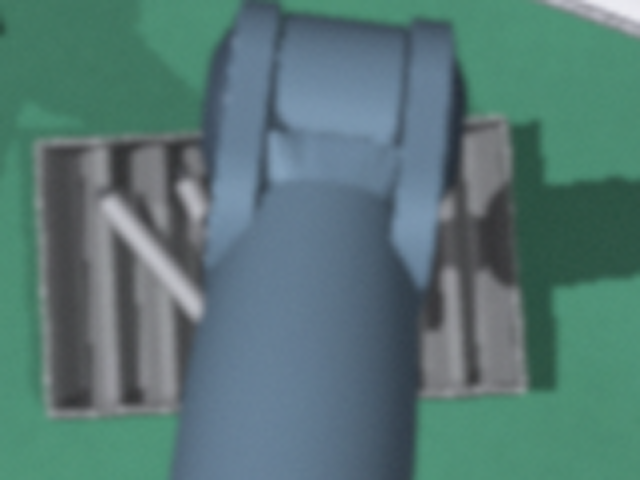

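Working well: R4 has dropped and R3 lies along the tines. Continuing.

drive_tool([
  [[-0.0003,0.006,0,0,0,0.1,0],[-0.0003,0.012,0,0,0,0.1,0],[-0.0003,0.018,0,0,0,0.1,0],[-0.0003,0.024,0,0,0,0.1,0],[-0.0003,0.03,0,0,0,0.1,0],[-0.0003,0.036,0,0,0,0.1,0],[-0.0003,0.042,0,0,0,0.1,0],[-0.0003,0.048,0,0,0,0.1,0],[-0.0003,0.054,0,0,0,0.1,0],[-0.0003,0.06,0,0,0,0.1,0]],
])

```text
clock: 9.0
eef_pos: [564.1, 44.4, 113.5]
orientation: [0.06, -3.14, -0.001]
contact_force: [0.6, -0.1, -1.9]
gripper_width: 23.2
```

```bash
python3 - <<'E'
from go import *
show()
pic("s3")
rel(*T(140),113.5,1.608)
E
```

```text
9.0 [564.1  44.4 113.5] yaw_y 1.609 tz [-0.001  0.001 -1.   ] F [ 0.6 -0.1 -1.9] T [0.01 0.   0.03] w 23.2 q [-0.03  0.42 -0.17  0.98  0.   -0.07]
[-0.0002, 0.0943, 0.0001] [0.05, -0.05, 0.12]
```

View pics/s3_s.png

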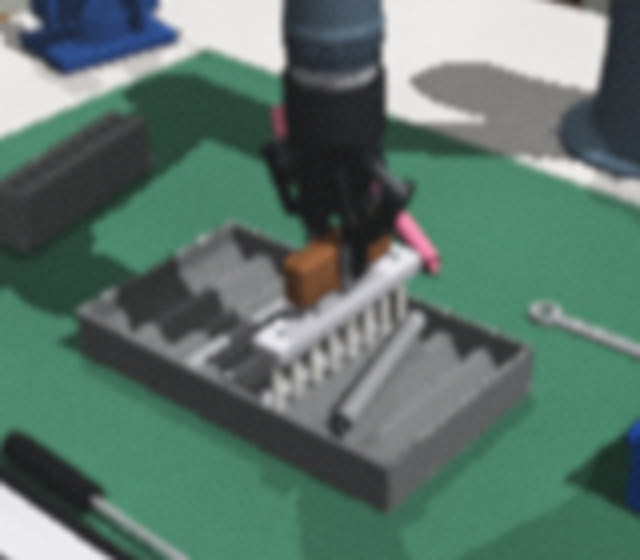

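View pics/s3_t.png

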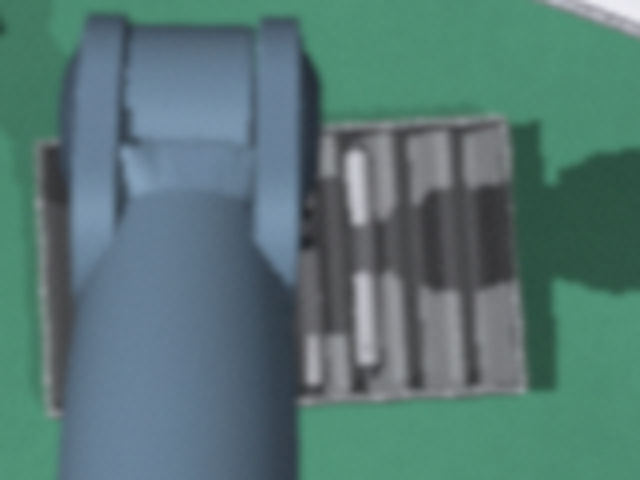

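drive_tool([
  [[-0.0002,0.006,0,0,0,0.1,0],[-0.0002,0.012,0,0,0,0.1,0],[-0.0002,0.018,0,0,0,0.1,0],[-0.0002,0.024,0,0,0,0.1,0],[-0.0002,0.03,0,0,0,0.1,0],[-0.0002,0.036,0,0,0,0.1,0],[-0.0002,0.042,0,0,0,0.1,0],[-0.0002,0.048,0,0,0,0.1,0],[-0.0002,0.054,0,0,0,0.1,0],[-0.0002,0.058,0,0,0,0.1,0]],
])

```text
clock: 10.1
eef_pos: [561.9, 103.3, 113.5]
orientation: [0.059, -3.14, -0.001]
contact_force: [-0.1, -0.4, -3.0]
gripper_width: 23.0
```

```bash
python3 - <<'E'
from go import *
show()
pic("s4")
rel(*T(140),113.5,1.608)
E
```

```text
10.1 [561.9 103.3 113.5] yaw_y 1.609 tz [-0.001  0.001 -1.   ] F [-0.1 -0.4 -3. ] T [0.02 0.02 0.05] w 23.0 q [ 0.07  0.43 -0.15  0.99  0.    0.03]
[-0.0, 0.0357, 0.0] [0.06, -0.06, 0.06]
```

View pics/s4_s.png

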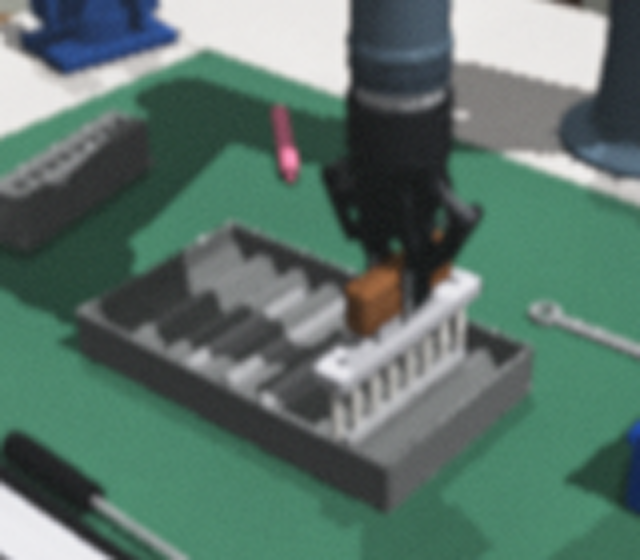

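View pics/s4_t.png

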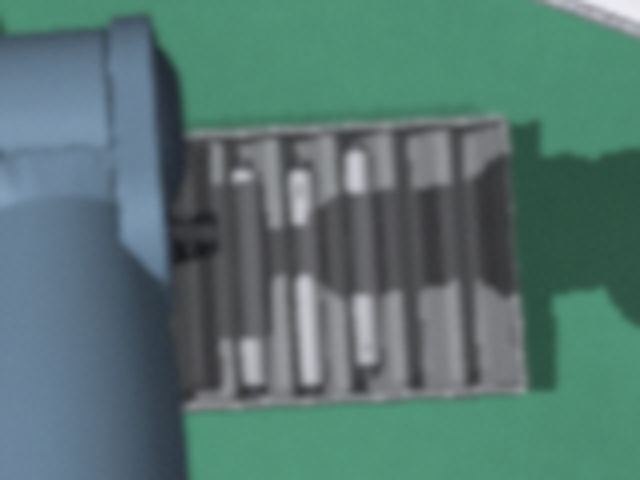

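drive_tool([
  [[0,0.006,0,0,0,0,0],[0,0.012,0,0,0,0,0],[0,0.018,0,0,0,0,0],[0,0.024,0,0,0,0,0],[0,0.028,0,0,0,0,0],[0,0.028,0,0,0,0,0],[0,0.028,-0.02,0,0,0,0],[0,0.02,-0.06,0,0,0,0],[0,0.02,-0.065,0,0,0,0]],
])

```text
clock: 11.1
eef_pos: [564.1, 122.7, 183.3]
orientation: [-0.059, 3.134, 0.001]
contact_force: [0.6, 0.4, -2.1]
gripper_width: 22.6
```

```bash
python3 - <<'E'
from go import *
show()
pic("s5")
rel(494.4,-375.9,175,1.771)
E
```

```text
11.1 [564.1 122.7 183.3] yaw_y 1.608 tz [ 0.007  0.001 -1.   ] F [ 0.6  0.4 -2.1] T [ 0.02 -0.12 -0.  ] w 22.6 q [ 0.1   0.39 -0.02  1.15  0.    0.07]
[0.0871, -0.4962, 0.0042] [0.06, 0.18, -9.31]
```

View pics/s5_s.png

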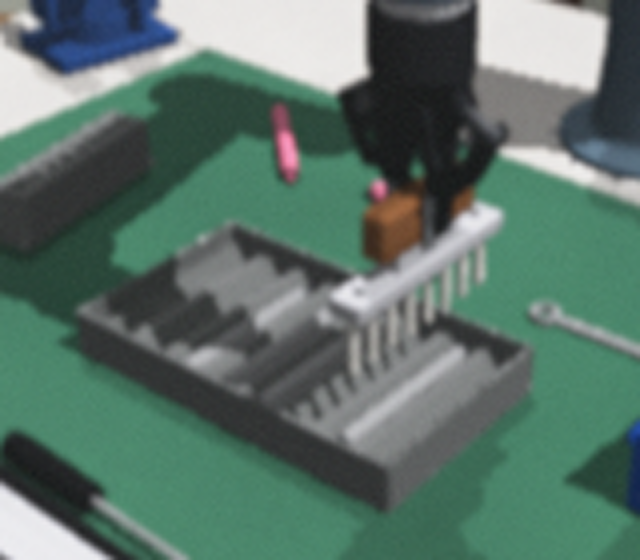

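View pics/s5_t.png

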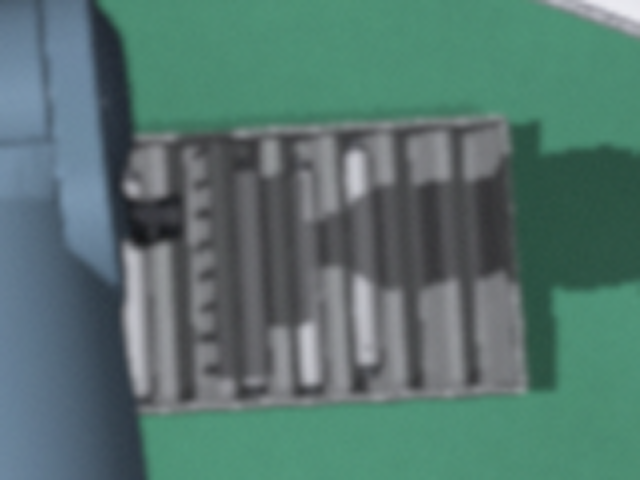

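drive_tool([
  [[0.017,-0.1,0,0,0,0,0],[0.034,-0.2,0,0,0,-2,0],[0.05,-0.3,0,0,0,-4,0],[0.07,-0.4,0,0,0,-6,0],[0.08,-0.4962,0,0,0,-8,0],[0.0871,-0.4962,0.0,0,0,-9.3,0],[0.0871,-0.4962,0.0,0,0.2,-9.3,0],[0.0871,-0.4962,0.0,0,0.2,-9.3,0],[0.0871,-0.4962,0.0,0,0.2,-9.3,0],[0.0871,-0.4962,0.0,0,0.2,-9.3,0]],
])

```text
clock: 12.2
eef_pos: [493.6, -373.5, 177.0]
orientation: [0.313, -3.124, -0.005]
contact_force: [1.0, 0.3, -2.2]
gripper_width: 23.5
```

```bash
python3 - <<'E'
from go import *
show()
pic("s6")
rel(494.4,-375.9,175,1.771)
E
```

```text
12.2 [ 493.6 -373.5  177. ] yaw_y 1.771 tz [-0.002  0.003 -1.   ] F [ 1.   0.3 -2.2] T [-0.02 -0.11 -0.03] w 23.5 q [-0.75  0.49  0.11  1.2   0.   -0.95]
[-0.002, 0.0021, 0.0015] [-0.01, -0.15, -0.42]
```

View pics/s6_s.png

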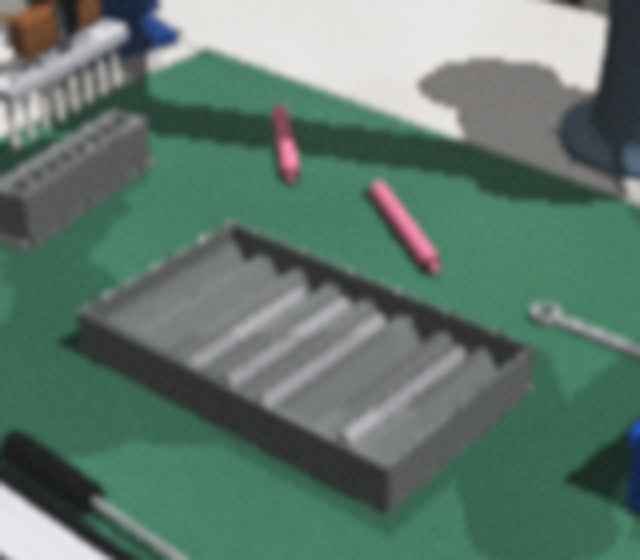

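View pics/s6_t.png

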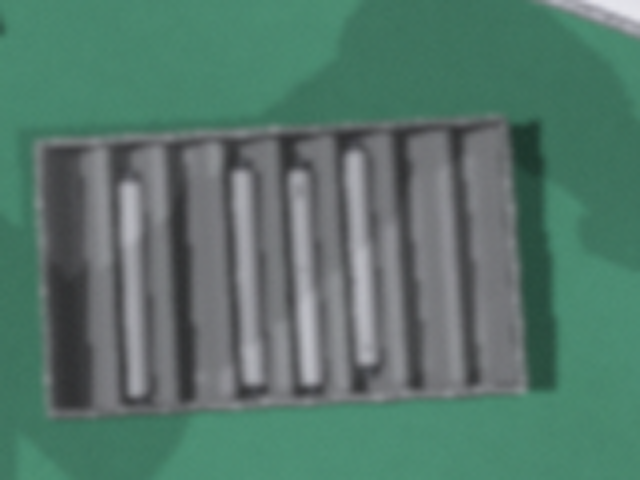

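All four rollers lie in grooves (top-crop columns about 135, 250, 307 and 362). Next I align over the rest and check.

drive_tool([
  [[-0.002,0.0021,0.005,0,-0.15,-0.2,0],[-0.002,0.0021,0.012,0,-0.15,-0.2,0],[-0.002,0.0021,0.016,0,-0.15,-0.2,0],[-0.002,0.0021,0.016,0,-0.15,-0.2,0],[-0.002,0.0021,0.016,0,-0.15,-0.2,0],[-0.002,0.0021,0.016,0,-0.15,-0.2,0]],
])

```text
clock: 12.9
eef_pos: [494.8, -375.4, 161.0]
orientation: [-0.309, 3.126, -0.001]
contact_force: [-0.9, -0.2, -2.7]
gripper_width: 23.3
```

```bash
python3 - <<'E'
from go import *
show()
rel(494.4,-375.9,150,1.771)
for n in("top","scene"):
    im=vision.grab_frame(n)
    c=(350,150,450,270) if n=="top" else (160,90,240,210)
    cv2.imwrite(f"pics/p_{n}.png",cv2.resize(im[c[1]:c[3],c[0]:c[2]],None,fx=5,fy=5,interpolation=2))
E
```

```text
12.9 [ 494.8 -375.4  161. ] yaw_y 1.768 tz [ 0.001 -0.001 -1.   ] F [-0.9 -0.2 -2.7] T [-0.03 -0.   -0.  ] w 23.3 q [-0.75  0.5   0.08  1.16 -0.   -0.95]
[0.0005, -0.0004, 0.011] [-0.05, 0.02, -0.17]
```

View pics/p_scene.png

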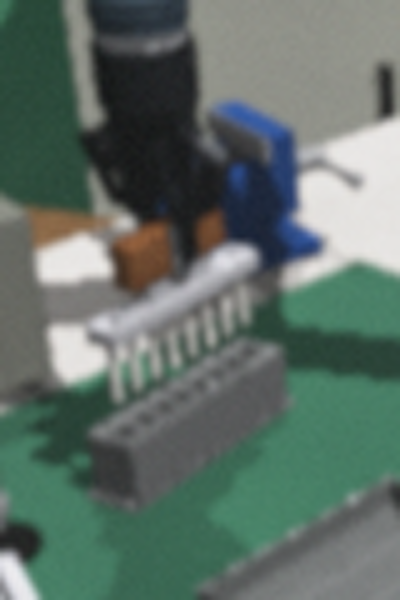

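View pics/p_top.png

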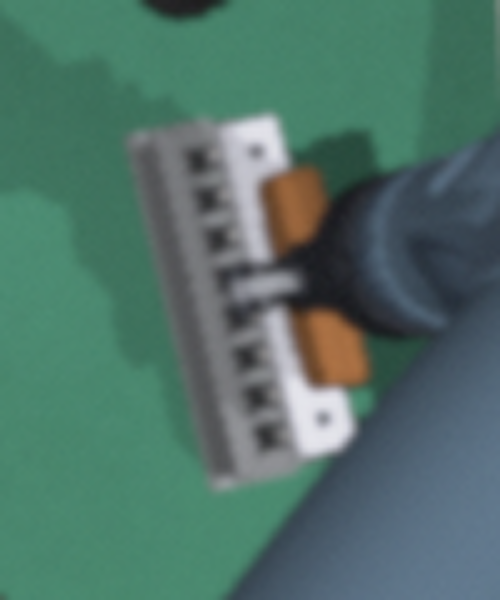

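```bash
python3 - <<'E'
from go import *
a=back("top",np.array([[199,158],[267,437]])/5+[349.5,149.5],52)
b=back("top",np.array([[257,152],[323,419]])/5+[349.5,149.5],161-83+66)
for P in(a,b): d=P[0]-P[1];print(P.mean(0),np.arctan2(d[1],d[0]),np.hypot(*d[:2]))
E
```

```text
[ 493.91137609 -374.0099863    52.        ] 0.19488664102038727 156.06941238913458
[ 493.81550441 -376.28593706  144.        ] 0.19582233231398305 139.35678432989158
```

drive_tool([
  [[0.0003,-0.0003,0.006,0,0,-0.1,0],[0.0003,-0.0003,0.014,0,0,-0.1,0],[0.0003,-0.0003,0.022,0,0,-0.1,0],[0.0003,-0.0003,0.028,0,0,-0.1,0],[0.0003,-0.0003,0.034,0,0,-0.1,0],[0.0003,-0.0003,0.034,0,0,-0.1,0]],
])

```text
clock: 13.6
eef_pos: [493.8, -375.6, 125.6]
orientation: [0.311, -3.125, -0.001]
contact_force: [-0.4, -0.8, -3.3]
gripper_width: 22.8
```

```bash
python3 - <<'E'
from go import *
show()
rel(494.4,-375.9,91,1.771)
E
```

```text
13.6 [ 493.8 -375.6  125.6] yaw_y 1.769 tz [-0.001  0.001 -1.   ] F [-0.4 -0.8 -3.3] T [-0.03 -0.04  0.04] w 22.8 q [-0.75  0.52  0.02  1.08 -0.   -0.95]
[-0.0005, -0.0004, 0.0346] [0.05, -0.05, -0.1]
```

Tips are in the slots (TCP at 125.6 mm) with no contact force.

drive_tool([
  [[-0.0004,-0.0003,0.007,0,0,0,0],[-0.0004,-0.0003,0.014,0,0,0,0],[-0.0004,-0.0003,0.021,0,0,0,0],[-0.0004,-0.0003,0.028,0,0,0,0],[-0.0004,-0.0003,0.033,0,0,0,0],[-0.0004,-0.0003,0.0345,0,0,0,0],[-0.0004,-0.0003,0.0355,0,0,0,0],[-0.0004,-0.0003,0.036,0,0,0,0]],
])

```text
clock: 14.4
eef_pos: [494.4, -375.9, 89.8]
orientation: [0.311, -3.125, -0.001]
contact_force: [-0.3, 0.1, -2.3]
gripper_width: 22.7
```

```bash
python3 - <<'E'
from go import *
show()
E
```

```text
14.4 [ 494.4 -375.9   89.8] yaw_y 1.769 tz [-0.001  0.    -1.   ] F [-0.3  0.1 -2.3] T [-0.03 -0.01 -0.  ] w 22.7 q [-0.75  0.54 -0.03  1.   -0.   -0.95]
```

drive_tool([
  [[0,0,0.0006,0,0,0,0],[0,0,0.0012,0,0,0,0],[0,0,0.0012,0,0,0,0]],
])

```text
clock: 14.7
eef_pos: [494.6, -376.2, 89.3]
orientation: [0.311, -3.126, 0.0]
contact_force: [-1.4, 0.4, 0.7]
gripper_width: 22.8
```

The weight is off (Fz went from -3 to +0.7), so I'm releasing.

drive_tool([
  [[0,0,0,0,0,0,0.35],[0,0,0,0,0,0,0.6],[0,0,0,0,0,0,1],[0,0,0,0,0,0,1],[0,0,0,0,0,0,1],[0,0,0,0,0,0,1],[0,0,-0.02,0,0,0,1],[0,0,-0.06,0,0,0,1],[0,0,-0.11,0,0,0,1],[0,0,-0.15,0,0,0,1]],
])

```text
clock: 15.7
eef_pos: [494.7, -376.2, 241.9]
orientation: [-0.311, 3.125, -0.002]
contact_force: [0.8, -0.5, -0.0]
gripper_width: 85.6
```

drive_tool([
  [[0.06,0.0,-0.02,0,0,0,1],[0.12,0.0,-0.02,0,0,0,1],[0.12,0.0,-0.02,0,0,0,1],[0.12,0.0,-0.02,0,0,0,1],[0.12,0.0,-0.02,0,0,0,1]],
])

```text
clock: 16.2
eef_pos: [377.0, -400.0, 262.0]
orientation: [-0.31, 3.125, -0.002]
contact_force: [-0.1, 0.7, -1.1]
gripper_width: 85.4
```

```bash
python3 - <<'E'
from go import *
show()
for n in("top","scene"):
    im=vision.grab_frame(n)
    cv2.imwrite(f"pics/f_{n}.png",cv2.resize(im,(800,600),interpolation=2))
    c=(350,150,450,270) if n=="top" else (160,90,260,210)
    cv2.imwrite(f"pics/fc_{n}.png",cv2.resize(im[c[1]:c[3],c[0]:c[2]],None,fx=4,fy=4,interpolation=2))
cv2.imwrite("pics/fc.png",np.hstack([cv2.imread("pics/fc_top.png"),cv2.imread("pics/fc_scene.png")]))
E
```

```text
16.2 [ 377. -400.  262.] yaw_y 1.768 tz [ 0.002 -0.001 -1.   ] F [-0.1  0.7 -1.1] T [ 0.02 -0.   -0.04] w 85.4 q [-0.93  0.32  0.07  1.32  0.   -1.13]
```

View pics/fc.png

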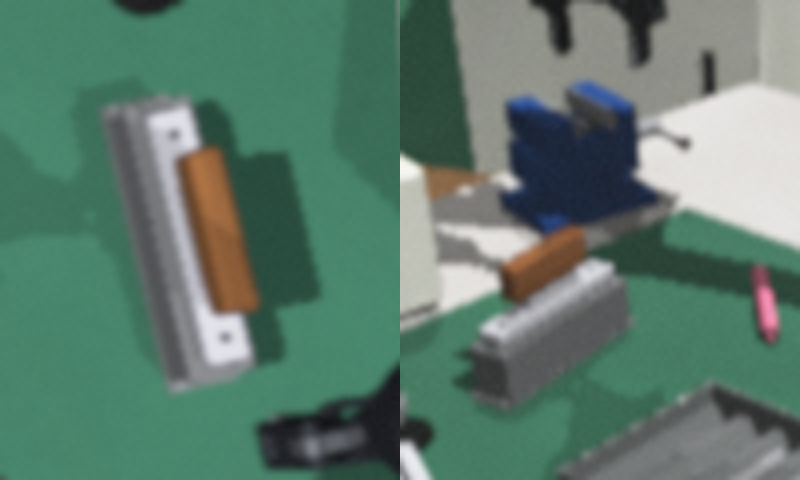

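View pics/f_top.png

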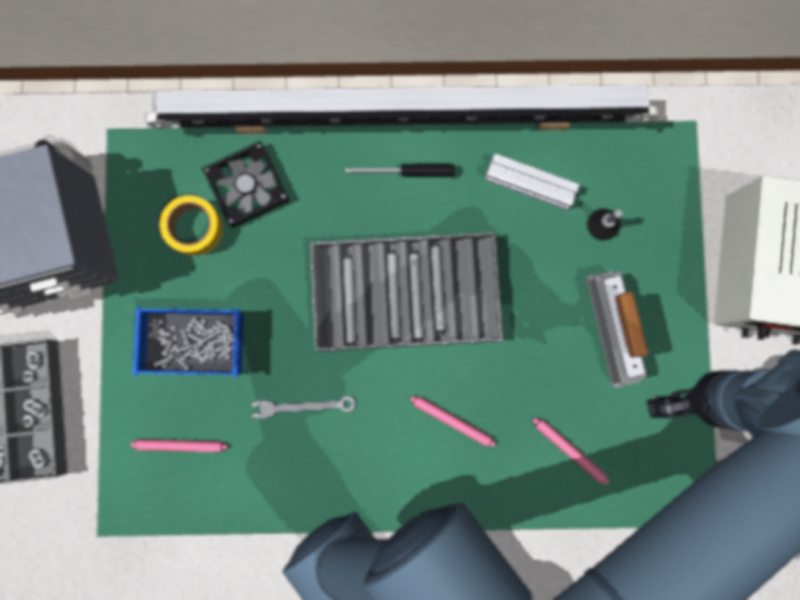

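View pics/f_scene.png

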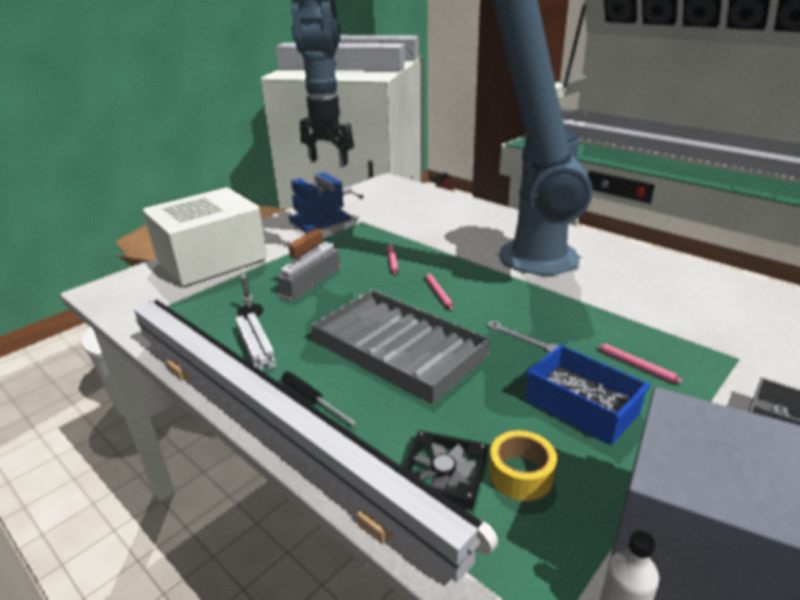

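```bash
python3 - <<'E'
from go import *
for n in ("top","scene"):
    vision.grab_frame(n)
    for e in vision.silhouettes(n,"roller1"):
        pts=np.argwhere(e["region"])[:,::-1]; c=pts.mean(0)
        if not(195<c[0]<325 and 140<c[1]<260): continue
        W=back(n,pts,20); d=W[:,:2]-W[:,:2].mean(0); u=np.linalg.svd(d,full_matrices=False)[2][0]
        m=W.mean(0)-[563.2,-1,0]; a=.037
        print(n,round(e["conf"],2),"tray xy",round(np.cos(a)*m[0]+np.sin(a)*m[1],1),round(-np.sin(a)*m[0]+np.cos(a)*m[1],1),"yaw err",round(np.arctan(u[1]/u[0])-a,3))
E
```

```text
top 0.79 tray xy -2.5 -59.2 yaw err 0.009
top 0.72 tray xy -5.9 20.5 yaw err 0.002
top 0.69 tray xy -9.0 100.1 yaw err 0.003
top 0.54 tray xy -8.5 -19.3 yaw err 0.011
scene 0.63 tray xy -216.1 -55.6 yaw err 0.975
scene 0.61 tray xy -1.0 19.9 yaw err 0.004
scene 0.52 tray xy -15.1 -20.2 yaw err 0.011
scene 0.51 tray xy -11.5 100.8 yaw err 0.01
scene 0.47 tray xy -280.5 -264.7 yaw err 0.799
```

```bash
python3 -c "
from station import order
print(order.sign_off())"
```

```text
the job is handed in; nothing more can be done
None
```

The four rollers are settled in grooves, the rake is back in its rest, and the job is handed in. It took about 17 s of the 58 s allowed, and sign-off gave no verdict.

- **Combing:** I made one pass across the tray with the tips 3 to 5 mm above the ridges. Only the rake touched the rollers.
- **Rollers:** The last top picture puts them in the grooves at y = -60, -20, +20 and +100 mm. Each is within 1 mm of the groove middle and within 0.011 rad of parallel. The scene camera agreed for three. It did not detect the roller at -60, but both pictures show it lying in its groove.
- **Rake:** Its weight came off the gripper at the height where I had picked it up, and the pictures show the bar flat on the rest.
- **Everything else:** Bystanders and the pink look-alike rollers look unmoved, the arm is clear of everything, and the force readings I took stayed within a few newtons.

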